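# Tip the storage box's lid over, catch it and lower it shut

## Task

The lid of the white storage box stands open. Draw the lid forward with a fingertip until it drops of its own weight, catch it from below on a finger before it lands, and lower it gently until it is fully shut, without letting it slam. Do not grip or lift anything or press hard on the lid, and leave the things that stand round the box and the carton inside it where they are.

Things in the scene. Friction and masses are not known exactly. Their poses are not given: they have to be found in the camera images.
- storage_box: White open-topped box with a pale wooden hinged lid, fixed to the worktop: 105 (its x) x 180 (its y) x 90 mm high. Origin at the centre of its underside, on the worktop; its x axis points away from the robot to the hinge side (turned by up to 0.35 rad), y left, z up. The shut lid juts out 30 mm past the front wall, its underside 91 mm up: a finger can support this lip from outside.
- lid_hinge (a point): The lid's hinge axis, at the middle of the box's rear (+x) side, 98 mm above the worktop; the axis runs along the box's y and lies at half the lid's thickness. Fixed to the box, axes as the box's.
- lid_edge (a point): Middle of the lid's free edge, at half its thickness, 135 mm from the hinge axis; moves with the lid. The lid is a plain wooden board, 135 mm (hinge to free edge) x 190 mm wide x 14 mm thick, 0.36 to 0.5 kg. Its x axis points from the free edge to the hinge, y along the hinge, z out of its top face (up when shut).
- box_lid (a joint): Lid angle in rad: 0 shut (level), 1.57 upright, 1.75 at most. It starts at 1.53 to 1.65 and stays where left between about 1.48 and 1.66. Tipped below about 1.43 it falls by itself, slowly at first (damped hinge): from 1.35 it takes about 1.5 to 3 s to reach 0.5. Unless held it lands at 0.8 to 1.3 rad/s, which is a slam.
- tea_carton: Cardboard carton lying in the box, 65 x 142 x 73 mm, origin at the centre of its underside. To be left alone.
- jar: Glass jar with a red lid, 60 mm wide, 86 mm high, beside the box; origin at the centre of its underside. To be left alone.
- timer: Egg-shaped green kitchen timer, 64 mm wide, 60 mm high, beside the box; origin at the centre of its underside. To be left alone.
- mill: Wooden pepper mill, 58 mm wide, 170 mm high, beside the box; origin at the centre of its underside. To be left alone.
Mind the look-alikes: they are no part of the job. What is shaped like the storage_box but orange is not meant.

How it is judged (in metres and radians):
On the way, in this order (a step that is already met when the one before it is completed fails the run):
1. the lid is tipped forward past its balance point (below 1.35 rad) (value of joint box_lid below 1.35 rad), for 0.05 s.
2. the falling lid is caught and carried on the fingers part-way down (0.12 to 0.95 rad) (value of joint box_lid between 0.12 and 0.95 rad and velocity of joint box_lid above -0.6 rad/s and contact force between the fingers and box_lid above 0.4 N), for 0.2 s.
At the end, for the whole second after the job is handed in: The lid is shut (within 0.03 rad, 4 mm at its free edge), and the carton, jar, timer and mill are within 20 mm of where they stood (value of joint box_lid below 0.03 rad and distance of each of tea_carton, jar, timer, mill from where it was at the start of the episode below 0.02 m); the robot touches nothing.
It fails at once if the lid slams: it comes home (last 0.1 rad) faster than 0.6 rad/s (value of joint box_lid below 0.1 rad and velocity of joint box_lid below -0.6 rad/s).
It fails at once if a bystander or the carton is moved by more than 20 mm, or lifted (distance of any of tea_carton, jar, timer, mill from where it was at the start of the episode above 0.02 m).
It fails at once if the lid is gripped or pressed hard: the fingers bear on it with over 30 N (contact force between the fingers and box_lid above 30 N).
It also fails if it takes over 42 s, if anything falls off the work surface, if the arm or the gripper's body presses on something with over 40 N, if the wrist force passes 120 N, or if a joint passes its speed limit or range.

## Robot

A 6-joint arm with a two-finger parallel gripper is mounted at the origin on a cart in front of the work surface, level with it; the furniture and walls round the work are solid. World frame = base frame: x ahead of the robot, y to its left, z up, the work surface at z = 0. Lengths are in mm, angles in rad, forces in N, time in s.
With the tool pointing down it reaches from about 275 to 775 mm from the base axis. Payload 14.6 kg.
Tool frame: the origin (TCP) lies between the finger pads; the fingertips stand 22 mm ahead of it and the grasp point (between the pads) lies 3 mm ahead of it; z points along the fingers, y is the line along which they close (so a half turn about z gives the same grasp; the last joint's range is limited). The gripper opens to 85 mm and grips with 20 to 120 N. Pads are 22 mm wide; open, the fingers measure 114 mm over their backs; the gripper's body (76 mm by 85 mm) begins 54 mm behind the grasp point. The pads swing forward as they close: fully open they stand 13 mm farther back than shut.
Start: joints at [-1.325, 0.263, -0.048, 1.259, 0, 1.415], TCP at [204.826, -483.399, 253.278] pointing down, gripper open.
Joint ranges: [-2.65, 2.65], [-0.89, 1.7], [-1.18, 1.37], [-2.13, 2.11], [-1.35, 1.29], [-3.14, 3.14]. Speed limits (rad/s): [1.89, 1.89, 2.57, 2.79, 3.14, 3.14].

## Interface

Orientations are given as a unit quaternion [x, y, z, w].
In Python, from bench import r, imaging gives the robot as it stands.
- The arm moves only by the tool play_rows, never from a script. Its argument "series" is a list of rows, each an object with "travel": the shift along the tool's x, y, z in units of 0.04 m (1.0 is 0.04 m), a list of three; "angular": the turn, a rotation vector about the tool's x, y, z in units of 0.12 rad (1.0 is 0.12 rad), a list of three; "gripper": the closure, from -1 (fully open) to 1 (shut). A call has 1 to 5 rows; each row shifts and turns the commanded pose from where the row before left it, along the tool's axes as they then stand; what a row does not reach is not made up. A row lasts 1/10 s, in which the tool goes at most 50 mm and 8.59 degrees, less where a joint would pass 70% of its speed; a pose out of reach is approached as far as the arm can. A call with a number of a shift or a turn outside -1 to 1 is refused whole. A call with a gripper value outside its range is refused whole. The fingers move at their own pace and stop on an object; "squeeze" is the grip in N (left out, the last holds). Time passes only in rows, so rows that do not move let the fingers close. It gives the time, the measured TCP pose, the force, the opening and the grip force at its end, in the units of the state.
- r.state(): the state, without advancing time (a new reading comes with each control period).
- imaging.snapshot(name): name is "scene" or "top" or "wrist"; returns the picture (420x560x3 uint8, red, green, blue); there is no depth.
- imaging.camera_params(name): a dict with "fx", "fy", "cx", "cy" (pixels), "D" ([k1, k2, p1, p2, k3] as OpenCV has them; the pictures are not rectified), "T" (4x4, takes a point from camera to world coordinates); the wrist camera has in their place "tool_from_camera" (4x4, takes a point from camera to tool coordinates, whose origin is the TCP and whose axes are the flange's). Camera axes: x right, y down, z forward; pixel columns grow to the right and rows downward; lengths in mm; the calibration is good to about 2 mm. A picture is of the moment at which its call begins: read the wrist's pose just before it. camera_params takes no time and is no camera call.
- r.job_done(): hands the job in; it is judged then, once.
The state is a dict: "time": time; "joint_positions": joint angles; "joint_velocities": joint speeds; "joint_efforts": joint torques, N m; "ee_pos": TCP position; "orientation": TCP orientation; "ft_force": force on the tool from outside, world axes, zero at the start; "torque": the same for the moment, N m; "finger_gap": finger opening in mm; "grip_force": force on a finger pad.
Only numpy, scipy, OpenCV 4.12 (cv2) and the standard library are available. Lean on these libraries where they do the work, as an engineer would, in place of code of your own. Each camera call takes 0.05 s, during which the arm holds its last target. There are 200 camera calls.

## Working session

There is one attempt and no reset: what is moved stays moved. The work goes in short steps, Python scripts to look and compute and a tool call to move; the robot and the scene stay as the last step left them, time stands still between calls to the robot, and variables do not carry over. Pictures are saved under pics/ and viewed, at most 11 in all, crops included, and the job is handed in when it is done.

Besides the shell and the picture viewer there is one more tool, called after ">>>" in YAML: its name, and indented under it one key for each argument. play_rows: Moves the arm, as the interface text tells. Shifts and turns lie within -1 to 1; 1 stands for 0.04 m of shift or 0.12 rad of turn. Its arguments: {"type":"object","properties":{"series":{"type":"array"},"squeeze":{"type":"number"}},"required":["series"]}

```bash
mkdir -p pics; ls; python3 - <<'E'
from bench import r, imaging
import cv2,numpy as np
for n in ("scene","top"):
    p=imaging.snapshot(n); cv2.imwrite(f"pics/{n}0.png",p[:,:,::-1])
    print(n,{k:np.round(v,3).tolist() for k,v in imaging.camera_params(n).items()})
print({k:np.round(v,3).tolist() for k,v in r.state().items()})
E
```

```text
pics
scene {'fx': 413.476, 'fy': 413.476, 'cx': 281.806, 'cy': 204.208, 'D': [0.014, 0.0, 0.0, 0.0, 0.0], 'T': [[-0.929, -0.322, 0.179, 266.99], [-0.369, 0.826, -0.426, 545.772], [-0.01, -0.462, -0.887, 911.732], [0.0, 0.0, 0.0, 1.0]]}
top {'fx': 516.525, 'fy': 516.525, 'cx': 277.547, 'cy': 213.195, 'D': [-0.161, 0.0, 0.0, 0.0, 0.0], 'T': [[-0.006, -0.99, 0.143, 272.465], [-1.0, 0.006, 0.001, 157.175], [-0.002, -0.143, -0.99, 1314.656], [0.0, 0.0, 0.0, 1.0]]}
{'time': 0.1, 'joint_positions': [-1.325, 0.263, -0.049, 1.259, -0.0, 1.416], 'joint_velocities': [-0.002, -0.003, 0.002, 0.002, -0.002, 0.002], 'joint_efforts': [0.003, -63.858, 38.506, 0.01, -0.0, 0.0], 'ee_pos': [204.768, -483.186, 252.882], 'orientation': [0.98, 0.199, -0.0, -0.0], 'ft_force': [0.054, 0.327, 0.014], 'torque': [0.014, 0.044, 0.009], 'grip_force': 0.0, 'finger_gap': 85.313}
```

View pics/scene0.png

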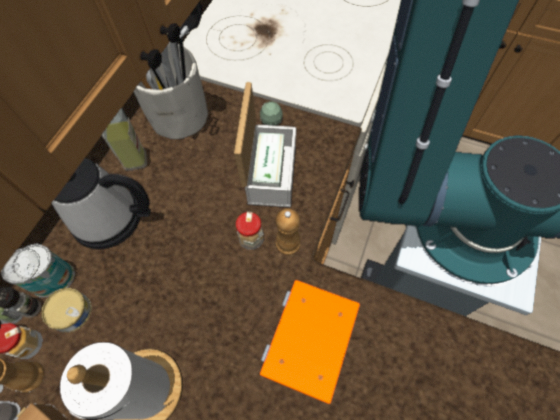

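View pics/top0.png

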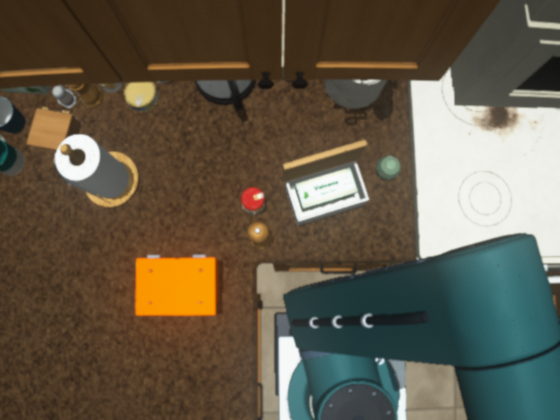

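The candidates are the white box with its lid open (top 328,192; scene 272,165) and the orange shut box (top 176,286; scene 312,340). I choose the white one. Around it stand the jar (top 252,198), mill (258,232) and timer (388,167). Next I'll check it in close crops.

```bash
python3 - <<'E'
import cv2,numpy as np
a=cv2.imread('pics/top0.png')[130:250,230:410]; cv2.imwrite('pics/topc.png',cv2.resize(a,None,fx=4.4,fy=4.4,interpolation=cv2.INTER_CUBIC))
a=cv2.imread('pics/scene0.png')[75:265,210:330]; cv2.imwrite('pics/scenec.png',cv2.resize(a,None,fx=3,fy=3,interpolation=cv2.INTER_CUBIC))
E
```

```text
(no output)
```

View pics/topc.png

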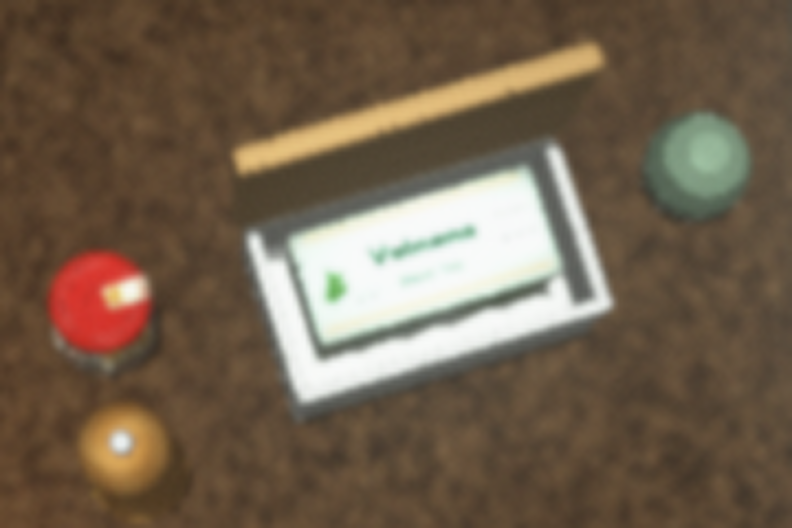

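View pics/scenec.png

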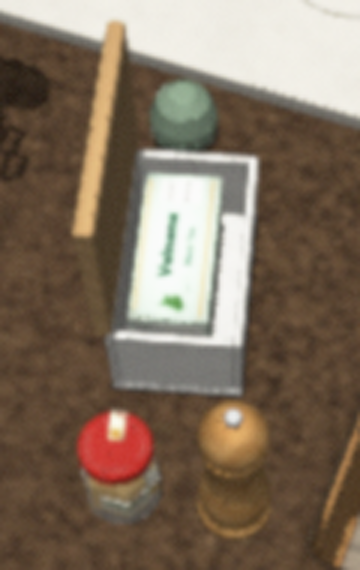

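The crops confirm the white box with its pale lid upright and the carton inside. In the top crop the rim corners are near (247,235), (555,145), (610,305) and (300,405), and the lid's top strip runs from (235,160) to (600,53). I'll fit the pose from both views.

```bash
cat > h.py <<'E'
import numpy as np,cv2
from scipy.optimize import least_squares
from bench import r, imaging
def proj(n,P,C={}):
    c=C.setdefault(n,imaging.camera_params(n)); T=np.linalg.inv(np.array(c['T']))
    K=np.array([[c['fx'],0,c['cx']],[0,c['fy'],c['cy']],[0,0,1]])
    return cv2.projectPoints(np.float64(P).reshape(-1,1,3),cv2.Rodrigues(T[:3,:3])[0],T[:3,3],K,np.array(c['D']))[0][:,0]
def plane(n,uv,z):
    return least_squares(lambda q:(proj(n,[[q[0],q[1],z]])[0]-uv),[450,100]).x
def world(p,L):  # box->world
    c,s=np.cos(p[2]),np.sin(p[2]); L=np.float64(L)
    return np.c_[p[0]+c*L[:,0]-s*L[:,1],p[1]+s*L[:,0]+c*L[:,1],L[:,2]]
def lid(a,u,y,w):  # u from hinge toward free edge, w out of top face
    return [52.5-u*np.cos(a)+w*np.sin(a),y,98+u*np.sin(a)+w*np.cos(a)]
E
python3 - <<'E'
from h import *
t=lambda l:np.array(l)/4.4+[230,130]; s=lambda l:np.array(l)/3+[210,75]
rim=[[52.5,90,90],[52.5,-90,90],[-52.5,-90,90],[-52.5,90,90]]
tr=t([(247,235),(555,145),(610,305),(298,405)]); sr=s([(108,338),(143,152),(257,157),(243,338)])
tl=t([(235,150),(597,42),(605,65),(240,175)]); sl=s([(75,233),(108,22),(125,25),(95,235)])
def f(p):
    L=[lid(p[3],135,y,w) for y,w in((95,7),(-95,7),(-95,-7),(95,-7))]
    return np.r_[proj('top',world(p,rim))-tr,proj('scene',world(p,rim))-sr,proj('top',world(p,L))-tl,proj('scene',world(p,L))-sl].ravel()
q=least_squares(f,[450,60,.2,1.6],loss='soft_l1'); print(q.x.round(3)); print(f(q.x).reshape(-1,2).round(1).tolist())
for n,uv,z in(('jar',(101,302),86),('timer',(707,158),55),('mill',(121,440),168)):
    print(n,plane('top',t([uv])[0],z).round(0))
for n,uv,z in(('jar',(116,440),86),('timer',(185,95),58),('mill',(233,417),168)):
    print(n,plane('scene',s([uv])[0],z).round(0))
E
```

```text
Traceback (most recent call last):
  File "h.py", line 5, in proj
    c=C.setdefault(n,imaging.camera_params(n)); T=np.linalg.inv(np.array(c['T']))
                     ~~~~~~~~~~~~~~~~~~~~~^^^
ValueError: time passes only in moves, steps and waits
```

```bash
python3 - <<'E'
s=open('h.py').read()
s=s.replace("def proj(n,P,C={}):\n    c=C.setdefault(n,imaging.camera_params(n)); T","CAM={n:imaging.camera_params(n) for n in('top','scene')}\ndef proj(n,P):\n    c=CAM[n]; T")
open('h.py','w').write(s)
E
cat > fit.py <<'E'
from h import *
t=lambda l:np.array(l)/4.4+[230,130]; s=lambda l:np.array(l)/3+[210,75]
rim=[[52.5,90,90],[52.5,-90,90],[-52.5,-90,90],[-52.5,90,90]]
tr=t([(247,235),(555,145),(610,305),(298,405)]); sr=s([(108,338),(143,152),(257,157),(243,338)])
tl=t([(235,150),(597,42),(605,65),(240,175)]); sl=s([(75,233),(108,22),(125,25),(95,235)])
def f(p):
    L=[lid(p[3],135,y,w) for y,w in((95,7),(-95,7),(-95,-7),(95,-7))]
    return np.r_[proj('top',world(p,rim))-tr,proj('scene',world(p,rim))-sr,proj('top',world(p,L))-tl,proj('scene',world(p,L))-sl].ravel()
q=least_squares(f,[450,60,.2,1.6],loss='soft_l1'); print(q.x.round(3)); print(f(q.x).reshape(-1,2).round(1).tolist())
for n,uv,z in(('jar',(101,302),86),('timer',(707,158),55),('mill',(121,440),168)):
    print(n,plane('top',t([uv])[0],z).round(0))
for n,uv,z in(('jar',(116,440),86),('timer',(185,95),58),('mill',(233,417),168)):
    print(n,plane('scene',s([uv])[0],z).round(0))
E
python3 fit.py
```

```text
[5.02169e+02 3.81010e+01 2.97000e-01 1.59600e+00]
[[-0.9, -1.4], [-0.7, -2.3], [0.7, 1.7], [0.7, 1.1], [-0.1, -0.7], [-3.1, -1.2], [1.0, -0.4], [0.6, 2.3], [-1.0, 0.6], [-0.1, 0.1], [0.2, 0.7], [-0.2, 1.0], [-0.9, 0.2], [-0.4, -1.3], [0.3, -2.0], [-0.6, -0.1]]
jar [487. 218.]
timer [ 574. -127.]
mill [401. 203.]
jar [486. 216.]
timer [ 572. -126.]
mill [398. 205.]
```

```bash
sed -i 's/rim=\[\[52.5,90,90\],\[52.5,-90,90\]/rim=[[45.5,90,90],[45.5,-90,90]/' fit.py; python3 fit.py
cat > go.py <<'E'
import sys; from h import *
from scipy.spatial.transform import Rotation as R
def goal(box,p=0.8):
    e=np.array([np.cos(box[2]),np.sin(box[2]),0]);n=np.array([-e[1],e[0],0]);k=np.array([0,0,1.])
    return R.from_matrix(np.c_[np.sin(p)*e+np.cos(p)*k,-n,np.cos(p)*e-np.sin(p)*k])
def delta(box,tgt):
    s=r.state(); q=R.from_quat(s['orientation']); G=goal(box); W=world(box,[tgt])[0]
    d=W-np.array(s['ee_pos'])
    b=R.from_euler('z',-box[2]).apply(np.array(s['ee_pos'])-[box[0],box[1],0])
    print('t',round(s['time'],2),'boxTCP',b.round(1),'F',np.round(s['ft_force'],1),'gap',round(s['finger_gap'],1),'j',np.round(s['joint_positions'],2))
    print('rot units',((q.inv()*G).as_rotvec()/.12).round(2),'shift now-tool units',(q.inv().apply(d)/40).round(2),'goal-tool',(G.inv().apply(d)/40).round(2))
E
```

```text
[5.04618e+02 3.89250e+01 2.96000e-01 1.57700e+00]
[[-0.4, 0.3], [-0.1, -0.6], [0.3, 0.8], [0.3, 0.1], [1.7, -0.6], [-1.3, -1.1], [-0.0, -0.4], [-0.6, 2.3], [-1.0, 0.6], [-0.1, 0.1], [0.2, 0.8], [-0.2, 0.9], [-1.0, 0.1], [-0.4, -1.3], [0.3, -2.0], [-0.7, -0.1]]
jar [487. 218.]
timer [ 574. -127.]
mill [401. 203.]
jar [486. 216.]
timer [ 572. -126.]
mill [398. 205.]
```

```bash
cat >> go.py <<'E'
BOX=[504.6,38.9,.296]
if __name__=='__main__': delta(BOX,[float(v) for v in sys.argv[1:4]])
E
python3 go.py 105 -82 310
```

```text
t 0.1 boxTCP [-439.1 -411.9  252.9] F [0.1 0.3 0. ] gap 85.3 j [-1.33  0.26 -0.05  1.26 -0.    1.42]
rot units [-0.34  6.42  0.83] shift now-tool units [14.39 -6.78 -1.42] goal-tool [10.75 -8.25  8.45]
```

>>> play_rows:
  series:
    - {"travel":[0,0,-0.8],"angular":[0,0,0],"gripper":1}
    - {"travel":[0,0,-0.8],"angular":[0,0.5,0],"gripper":1}
    - {"travel":[0,0,-0.5],"angular":[0,0.5,0],"gripper":1}

```text
time: 0.4
ee_pos: [204.2, -483.7, 339.3]
orientation: [0.978, 0.199, 0.06, -0.011]
ft_force: [-0.1, -0.3, -0.7]
finger_gap: 44.2
grip_force: 0.0
```

```bash
python3 go.py 105 -82 320
```

```text
t 0.4 boxTCP [-439.8 -412.3  339.3] F [-0.1 -0.3 -0.7] gap 44.2 j [-1.39  0.26  0.17  1.51  0.12  1.35]
rot units [-0.37  5.4   0.82] shift now-tool units [14.25 -6.77  2.22] goal-tool [ 9.43 -8.26  9.83]
```

>>> play_rows:
  series:
    - {"travel":[1,-0.6,0.15],"angular":[-0.07,1,0.16],"gripper":1}
    - {"travel":[1,-0.6,0.25],"angular":[-0.07,1,0.16],"gripper":1}
    - {"travel":[0.9,-0.6,0.35],"angular":[-0.07,1,0.16],"gripper":1}
    - {"travel":[0.8,-0.6,0.5],"angular":[-0.07,1,0.16],"gripper":1}
    - {"travel":[0.75,-0.6,0.7],"angular":[-0.07,1,0.16],"gripper":1}

```text
time: 0.9
ee_pos: [347.9, -300.7, 326.1]
orientation: [0.925, 0.138, 0.351, -0.053]
ft_force: [2.1, -0.9, -0.7]
finger_gap: -0.1
grip_force: 0.0
```

```bash
python3 go.py 105 -82 320
```

```text
t 0.9 boxTCP [-248.9 -279.1  326.1] F [ 2.1 -0.9 -0.7] gap -0.1 j [-1.3   0.04 -0.3   1.25  0.72  1.53]
rot units [-0.01  0.38 -0.  ] shift now-tool units [ 6.52 -4.93  5.99] goal-tool [ 6.24 -4.93  6.27]
```

>>> play_rows:
  series:
    - {"travel":[0.75,-0.6,0.75],"angular":[0,0.4,0],"gripper":1}
    - {"travel":[0.75,-0.6,0.75],"angular":[0,0,0],"gripper":1}
    - {"travel":[0.75,-0.6,0.75],"angular":[0,0,0],"gripper":1}
    - {"travel":[0.75,-0.6,0.75],"angular":[0,0,0],"gripper":1}
    - {"travel":[0.75,-0.6,0.75],"angular":[0,0,0],"gripper":1}

```text
time: 1.4
ee_pos: [515.4, -123.2, 320.6]
orientation: [0.917, 0.137, 0.371, -0.056]
ft_force: [-0.1, -1.8, -1.9]
finger_gap: 0.2
grip_force: 0.0
```

```bash
python3 go.py 105 -82 310
```

```text
t 1.4 boxTCP [ -37.  -158.2  320.6] F [-0.1 -1.8 -1.9] gap 0.2 j [-0.69 -0.08 -0.51  0.66  0.62  2.31]
rot units [-0.01  0.01  0.  ] shift now-tool units [ 2.37 -1.9   2.66] goal-tool [ 2.36 -1.91  2.66]
```

>>> play_rows:
  series:
    - {"travel":[0.7,-0.6,0.7],"angular":[0,0,0],"gripper":1}
    - {"travel":[0.7,-0.6,0.7],"angular":[0,0,0],"gripper":1}
    - {"travel":[0.7,-0.5,0.8],"angular":[0,0,0],"gripper":1}
    - {"travel":[0,0,0.2],"angular":[0,0,0],"gripper":1}

```text
time: 1.8
ee_pos: [618.0, -18.9, 309.7]
orientation: [0.916, 0.139, 0.371, -0.057]
ft_force: [-1.3, -0.0, 0.6]
finger_gap: -0.1
grip_force: 0.0
```

```bash
python3 go.py 95 -82 255
```

```text
t 1.8 boxTCP [ 91.6 -88.4 309.7] F [-1.3 -0.   0.6] gap -0.1 j [-0.35  0.01 -0.48  0.42  0.43  2.64]
rot units [-0.04  0.01  0.03] shift now-tool units [-0.89 -0.16  1.04] goal-tool [-0.89 -0.16  1.04]
```

>>> play_rows:
  series:
    - {"travel":[-0.45,-0.1,0.6],"angular":[0,0,0],"gripper":1}
    - {"travel":[-0.5,0,0.6],"angular":[0,0,0],"gripper":1}
    - {"travel":[0,0,0],"angular":[0,0,0],"gripper":1}

```text
time: 2.1
ee_pos: [618.6, -16.7, 244.2]
orientation: [0.918, 0.137, 0.368, -0.057]
ft_force: [-0.9, -0.1, -0.3]
finger_gap: -0.1
grip_force: 0.0
```

```bash
python3 go.py 85 -82 239; python3 - <<'E'
from h import *
a=imaging.snapshot('scene')[:,:,::-1][40:240,180:400]; b=imaging.snapshot('top')[:,:,::-1][100:250,230:430]
f=lambda a,s:cv2.resize(np.ascontiguousarray(a),None,fx=s,fy=s,interpolation=cv2.INTER_CUBIC)
a=f(a,2);b=f(b,1.95); h=max(a.shape[0],b.shape[0])
p=lambda x:np.pad(x,((0,h-x.shape[0]),(0,0),(0,0)))
cv2.imwrite('pics/chk.png',np.hstack([p(a),p(b)])[:, :800])
E
```

```text
t 2.1 boxTCP [ 92.9 -86.5 244.2] F [-0.9 -0.1 -0.3] gap -0.1 j [-0.34  0.07 -0.61  0.23  0.43  2.65]
rot units [-0.04  0.07 -0.02] shift now-tool units [-0.23 -0.11 -0.04] goal-tool [-0.23 -0.11 -0.04]
```

View pics/chk.png

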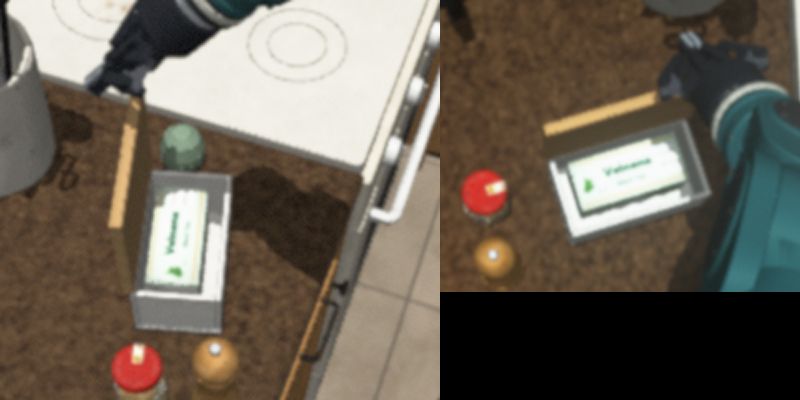

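The fingertips are behind the lid's right end (scene panel at about 95,85, with the lid's top edge at 135,95), and nothing has been touched. I'll draw forward now.

>>> play_rows:
  series:
    - {"travel":[-0.25,0,-0.1],"angular":[0,0,0],"gripper":1}
    - {"travel":[-0.18,0,-0.17],"angular":[0,0,0],"gripper":1}
    - {"travel":[-0.14,0,-0.14],"angular":[0,0,0],"gripper":1}
    - {"travel":[-0.14,0,-0.14],"angular":[0,0,0],"gripper":1}

```text
time: 2.6
ee_pos: [585.9, -28.1, 245.7]
orientation: [0.917, 0.137, 0.371, -0.056]
ft_force: [1.4, 0.9, 0.5]
finger_gap: 0.1
grip_force: 0.6
```

```bash
python3 go.py 33 -82 239
```

```text
t 2.6 boxTCP [ 58.3 -87.8 245.7] F [1.4 0.9 0.5] gap 0.1 j [-0.39  0.02 -0.67  0.24  0.46  2.61]
rot units [-0.01  0.01  0.01] shift now-tool units [-0.57 -0.15 -0.32] goal-tool [-0.57 -0.15 -0.32]
```

>>> play_rows:
  series:
    - {"travel":[-0.18,-0.05,-0.1],"angular":[0,0,0],"gripper":1}
    - {"travel":[-0.18,-0.05,-0.1],"angular":[0,0,0],"gripper":1}
    - {"travel":[-0.14,0,-0.1],"angular":[0,0,0],"gripper":1}

```text
time: 2.9
ee_pos: [562.9, -30.5, 239.4]
orientation: [0.917, 0.137, 0.371, -0.056]
ft_force: [0.2, -0.4, 2.2]
finger_gap: 0.0
grip_force: 0.9
```

```bash
cat > look.py <<'E'
from h import *; import go,sys
from scipy.optimize import minimize_scalar
a=imaging.snapshot('scene')[:,:,::-1].copy()
for ang,c in((1.55,(255,0,0)),(1.35,(0,255,0)),(1.15,(0,0,255))):
    P=proj('scene',world(go.BOX,[lid(ang,135,y,w) for y,w in((95,7),(-95,7),(-95,-7),(95,-7))]))
    if len(sys.argv)>2: cv2.polylines(a,[P.round().astype(int)],True,c)
cv2.imwrite(sys.argv[1],cv2.resize(a[60:240,170:400],None,fx=3,fy=3,interpolation=cv2.INTER_CUBIC))
E
python3 go.py 33 -82 239; python3 look.py pics/l1.png 1
```

```text
t 2.9 boxTCP [ 35.5 -83.3 239.4] F [ 0.2 -0.4  2.2] gap 0.0 j [-0.42 -0.01 -0.72  0.24  0.48  2.58]
rot units [-0.01  0.02  0.01] shift now-tool units [-0.05 -0.03 -0.04] goal-tool [-0.05 -0.03 -0.04]
```

View pics/l1.png

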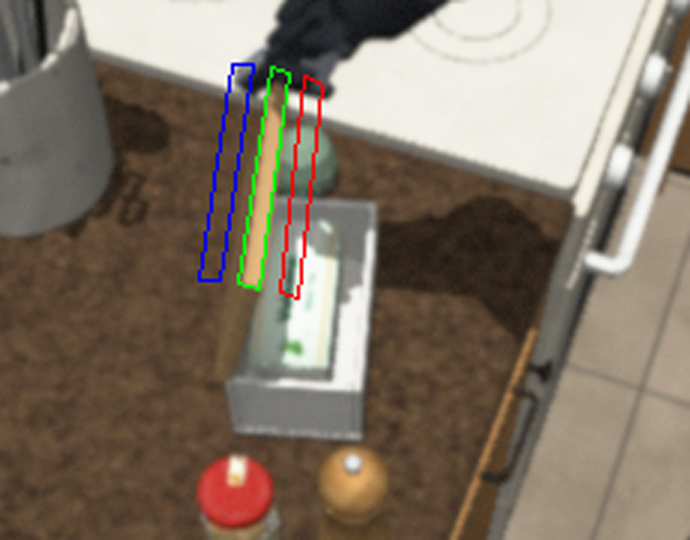

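The lid is at about 1.35 rad (it matches the green outline, scene crop 265,180) and is starting to fall. I'll sidestep, go round and get under it.

>>> play_rows:
  series:
    - {"travel":[-0.05,1,-0.05],"angular":[0,0,0],"gripper":1}
    - {"travel":[0,0.6,0],"angular":[0,0,0],"gripper":1}
    - {"travel":[-0.9,0,-0.15],"angular":[0,0,0],"gripper":1}
    - {"travel":[-0.9,0,-0.15],"angular":[0,0,0],"gripper":1}
    - {"travel":[-0.8,0,-0.2],"angular":[0,0,0],"gripper":1}

```text
time: 3.45
ee_pos: [493.2, -118.1, 180.1]
orientation: [0.917, 0.137, 0.37, -0.057]
ft_force: [0.4, -1.5, -0.3]
finger_gap: -0.4
grip_force: 0.0
```

```bash
python3 go.py -53 -75 180
```

```text
t 3.45 boxTCP [ -56.7 -146.8  180.1] F [ 0.4 -1.5 -0.3] gap -0.4 j [-0.72  0.02 -0.84  0.25  0.63  2.28]
rot units [-0.03  0.03 -0.  ] shift now-tool units [ 0.06 -1.8   0.07] goal-tool [ 0.06 -1.8   0.07]
```

>>> play_rows:
  series:
    - {"travel":[0,-1,0],"angular":[0,0,0],"gripper":1}
    - {"travel":[0,-0.8,0],"angular":[0,0,0],"gripper":1}
    - {"travel":[0,0,0],"angular":[0,0,0],"gripper":1}

```text
time: 3.75
ee_pos: [471.3, -46.6, 180.4]
orientation: [0.917, 0.137, 0.37, -0.057]
ft_force: [-0.2, 0.3, 0.2]
finger_gap: -0.1
grip_force: 0.0
```

```bash
sed -i 's/1.55,(255/1.2,(255/;s/1.35,(0/0.95,(0/;s/1.15,(0/0.75,(0/' look.py; python3 go.py -53 -75 180; python3 look.py pics/l2.png 1
```

```text
t 3.75 boxTCP [-56.8 -72.1 180.4] F [-0.2  0.3  0.2] gap -0.1 j [-0.59 -0.08 -0.95  0.16  0.57  2.42]
rot units [-0.04  0.03 -0.  ] shift now-tool units [0.06 0.07 0.07] goal-tool [0.06 0.07 0.07]
```

View pics/l2.png

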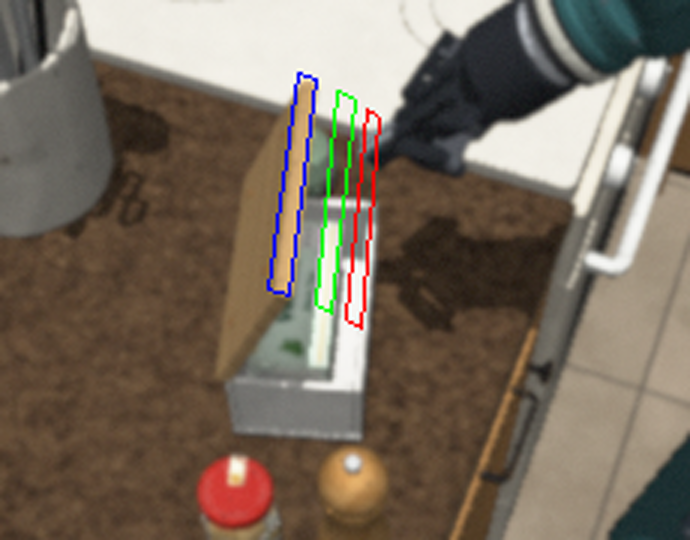

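The lid is at about 1.2 rad and still falling, and the finger waits under its path (scene crop 380,155). I'll move in slightly and wait.

>>> play_rows:
  series:
    - {"travel":[0.1,0,0.15],"angular":[0,0,0],"gripper":1}
    - {"travel":[0,0,0],"angular":[0,0,0],"gripper":1}
    - {"travel":[0,0,0],"angular":[0,0,0],"gripper":1}
    - {"travel":[0,0,0],"angular":[0,0,0],"gripper":1}
    - {"travel":[0,0,0],"angular":[0,0,0],"gripper":1}

```text
time: 4.3
ee_pos: [480.6, -47.8, 180.1]
orientation: [0.917, 0.137, 0.371, -0.056]
ft_force: [-0.0, 0.3, -0.0]
finger_gap: 0.1
grip_force: 0.0
```

>>> play_rows:
  series:
    - {"travel":[0,0,0],"angular":[0,0,0],"gripper":1}
    - {"travel":[0,0,0],"angular":[0,0,0],"gripper":1}
    - {"travel":[0,0,0],"angular":[0,0,0],"gripper":1}

```text
time: 4.6
ee_pos: [480.5, -47.6, 180.2]
orientation: [0.917, 0.137, 0.371, -0.056]
ft_force: [0.5, -0.4, 0.8]
finger_gap: -0.3
grip_force: 0.0
```

>>> play_rows:
  series:
    - {"travel":[0,0,0],"angular":[0,0,0],"gripper":1}
    - {"travel":[0,0,0],"angular":[0,0,0],"gripper":1}
    - {"travel":[0,0,0],"angular":[0,0,0],"gripper":1}

```text
time: 4.9
ee_pos: [480.4, -47.6, 180.1]
orientation: [0.917, 0.137, 0.371, -0.056]
ft_force: [-1.6, -2.3, -1.5]
finger_gap: -0.1
grip_force: 0.9
```

```bash
sed -i 's/1.2,(255/0.9,(255/;s/0.95,(0/0.8,(0/;s/0.75,(0/0.7,(0/' look.py; python3 go.py -53 -75 180; python3 look.py pics/l3.png 1
```

```text
t 4.9 boxTCP [-48.4 -75.7 180.1] F [-1.6 -2.3 -1.5] gap -0.1 j [-0.58 -0.06 -0.94  0.14  0.56  2.43]
rot units [-0.01  0.02  0.  ] shift now-tool units [-0.08 -0.02 -0.08] goal-tool [-0.08 -0.02 -0.08]
```

View pics/l3.png

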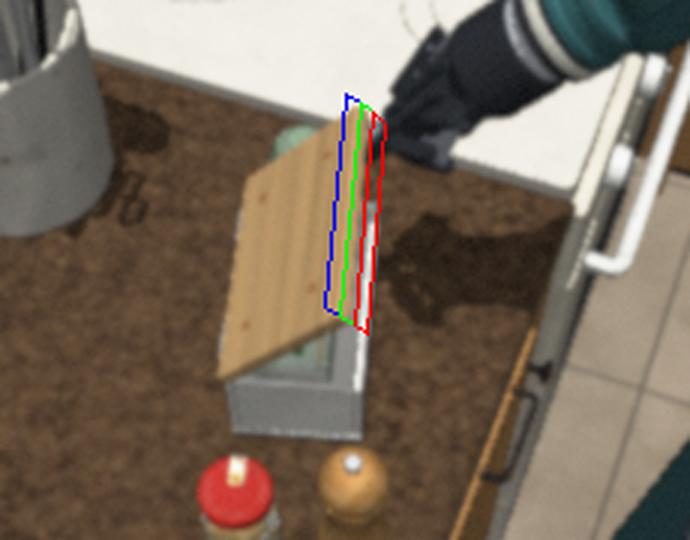

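Caught: the lid rests on the finger at about 0.85 rad (scene crop: free edge at 360,215, finger at 385,130). I'll hold, then lower along the arc.

>>> play_rows:
  series:
    - {"travel":[0,0,0],"angular":[0,0,0],"gripper":1}
    - {"travel":[0,0,0],"angular":[0,0,0],"gripper":1}
    - {"travel":[0,0,0],"angular":[0,0,0],"gripper":1}
    - {"travel":[0,0,0],"angular":[0,0,0],"gripper":1}

```text
time: 5.35
ee_pos: [480.5, -47.6, 180.2]
orientation: [0.917, 0.137, 0.371, -0.056]
ft_force: [-2.0, -1.1, 0.1]
finger_gap: 0.2
grip_force: 1.0
```

>>> play_rows:
  series:
    - {"travel":[-0.1,0,0.02],"angular":[0,0,0],"gripper":1}
    - {"travel":[-0.14,0,0.02],"angular":[0,0,0],"gripper":1}
    - {"travel":[-0.14,0,0.02],"angular":[0,0,0],"gripper":1}
    - {"travel":[-0.14,0,0.02],"angular":[0,0,0],"gripper":1}
    - {"travel":[-0.14,0,0.02],"angular":[0,0,0],"gripper":1}

```text
time: 5.85
ee_pos: [464.6, -52.4, 158.4]
orientation: [0.917, 0.137, 0.371, -0.056]
ft_force: [0.2, 0.2, -0.9]
finger_gap: -0.2
grip_force: 0.2
```

>>> play_rows:
  series:
    - {"travel":[-0.13,0,0.04],"angular":[0,0,0],"gripper":1}
    - {"travel":[-0.13,0,0.04],"angular":[0,0,0],"gripper":1}
    - {"travel":[-0.13,0,0.04],"angular":[0,0,0],"gripper":1}
    - {"travel":[-0.13,0,0.04],"angular":[0,0,0],"gripper":1}
    - {"travel":[-0.13,0,0.04],"angular":[0,0,0],"gripper":1}

```text
time: 6.35
ee_pos: [452.3, -56.2, 134.8]
orientation: [0.917, 0.137, 0.371, -0.056]
ft_force: [0.9, 0.7, -1.0]
finger_gap: 0.3
grip_force: 0.3
```

```bash
python3 go.py -78.6 -75 135.7
```

```text
t 6.35 boxTCP [-77.8 -75.7 134.8] F [ 0.9  0.7 -1. ] gap 0.3 j [-0.65 -0.02 -1.06  0.01  0.6   2.35]
rot units [-0.01  0.02  0.01] shift now-tool units [ 0.   -0.02 -0.03] goal-tool [ 0.   -0.02 -0.03]
```

>>> play_rows:
  series:
    - {"travel":[-0.1,0,0.06],"angular":[0,0,0],"gripper":1}
    - {"travel":[-0.1,0,0.06],"angular":[0,0,0],"gripper":1}
    - {"travel":[-0.1,0,0.06],"angular":[0,0,0],"gripper":1}
    - {"travel":[-0.1,0,0.05],"angular":[0,0,0],"gripper":1}

```text
time: 6.75
ee_pos: [447.5, -57.6, 117.0]
orientation: [0.917, 0.137, 0.371, -0.056]
ft_force: [-0.8, -0.5, -0.7]
finger_gap: 0.2
grip_force: 0.4
```

```bash
sed -i 's/0.9,(255/0.5,(255/;s/0.8,(0/0.3,(0/;s/0.7,(0/0.1,(0/' look.py; python3 go.py -89 -75 76; python3 look.py pics/l4.png 1
```

```text
t 6.75 boxTCP [-82.7 -75.7 117. ] F [-0.8 -0.5 -0.7] gap 0.2 j [-0.67  0.02 -1.11 -0.06  0.61  2.34]
rot units [-0.01  0.02  0.01] shift now-tool units [-0.83 -0.02  0.63] goal-tool [-0.83 -0.02  0.63]
```

View pics/l4.png

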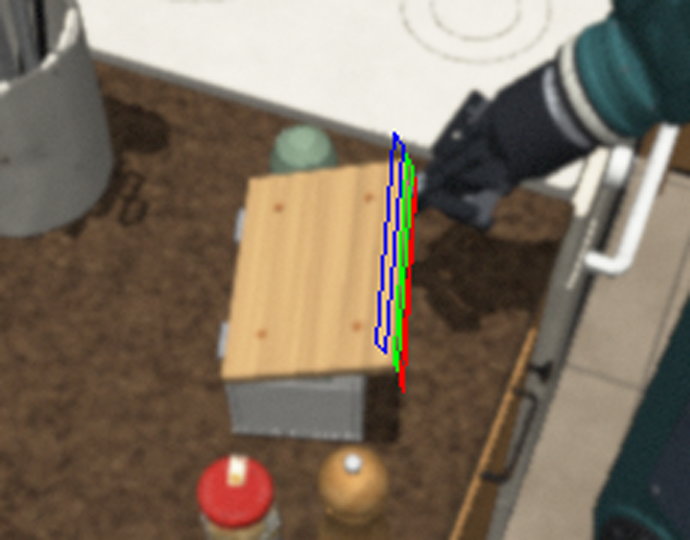

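Lid at about 0.3 rad and still carried (scene crop: edge 405,260, finger 430,190). Joint 3 is nearing its range, so I'll steepen the tool a little.

>>> play_rows:
  series:
    - {"travel":[-0.02,0,0.02],"angular":[0,-0.5,0],"gripper":1}
    - {"travel":[-0.02,0,0.02],"angular":[0,-0.5,0],"gripper":1}
    - {"travel":[-0.02,0,0.02],"angular":[0,-0.5,0],"gripper":1}
    - {"travel":[-0.02,0,0.02],"angular":[0,-0.5,0],"gripper":1}

```text
time: 7.2
ee_pos: [445.2, -57.7, 111.7]
orientation: [0.956, 0.142, 0.255, -0.039]
ft_force: [-18.6, -8.7, 1.3]
finger_gap: 0.1
grip_force: 8.2
```

```bash
python3 go.py -89 -75 76
```

```text
t 7.2 boxTCP [-85.  -75.1 111.7] F [-18.6  -8.7   1.3] gap 0.1 j [-0.54  0.03 -0.92  0.26  0.38  2.38]
rot units [-0.01  2.08 -0.01] shift now-tool units [-0.53 -0.    0.72] goal-tool [-0.69 -0.    0.57]
```

>>> play_rows:
  series:
    - {"travel":[-0.035,0,-0.02],"angular":[0,0,0],"gripper":1}
    - {"travel":[-0.035,0,-0.02],"angular":[0,0,0],"gripper":1}

```text
time: 7.4
ee_pos: [444.0, -58.5, 112.7]
orientation: [0.955, 0.143, 0.258, -0.039]
ft_force: [-1.3, -0.7, -0.7]
finger_gap: 0.0
grip_force: 0.5
```

```bash
python3 go.py -89 -75 76
```

```text
t 7.4 boxTCP [-86.3 -75.5 112.7] F [-1.3 -0.7 -0.7] gap 0.0 j [-0.55  0.03 -0.92  0.25  0.39  2.37]
rot units [-0.02  2.02  0.01] shift now-tool units [-0.52 -0.01  0.76] goal-tool [-0.69 -0.01  0.61]
```

>>> play_rows:
  series:
    - {"travel":[-0.06,0,0.08],"angular":[0,0,0],"gripper":1}
    - {"travel":[-0.06,0,0.08],"angular":[0,0,0],"gripper":1}
    - {"travel":[-0.06,0,0.08],"angular":[0,0,0],"gripper":1}

```text
time: 7.7
ee_pos: [442.6, -59.1, 100.5]
orientation: [0.955, 0.143, 0.258, -0.039]
ft_force: [-1.4, 1.8, -1.3]
finger_gap: -0.0
grip_force: 0.7
```

```bash
python3 go.py -89 -75 76
```

```text
t 7.7 boxTCP [-87.9 -75.6 100.5] F [-1.4  1.8 -1.3] gap -0.0 j [-0.55  0.05 -0.95  0.21  0.39  2.37]
rot units [-0.02  2.02  0.  ] shift now-tool units [-0.33 -0.01  0.51] goal-tool [-0.45 -0.02  0.42]
```

Contact is light (grip about 0.7 N). I'll go on at a slower pace.

>>> play_rows:
  series:
    - {"travel":[-0.04,0,0.06],"angular":[0,0,0],"gripper":1}
    - {"travel":[-0.04,0,0.06],"angular":[0,0,0],"gripper":1}
    - {"travel":[-0.04,0,0.06],"angular":[0,0,0],"gripper":1}
    - {"travel":[-0.04,0,0.06],"angular":[0,0,0],"gripper":1}

```text
time: 8.1
ee_pos: [442.2, -59.4, 89.3]
orientation: [0.955, 0.143, 0.258, -0.039]
ft_force: [-1.9, 0.2, -0.7]
finger_gap: 0.1
grip_force: 0.6
```

>>> play_rows:
  series:
    - {"travel":[-0.04,0,0.06],"angular":[0,0,0],"gripper":1}
    - {"travel":[-0.04,0,0.06],"angular":[0,0,0],"gripper":1}
    - {"travel":[-0.04,0,0.06],"angular":[0,0,0],"gripper":1}

```text
time: 8.4
ee_pos: [441.9, -59.6, 80.8]
orientation: [0.955, 0.143, 0.259, -0.039]
ft_force: [0.1, 0.5, 0.5]
finger_gap: -0.0
grip_force: 0.0
```

```bash
sed -i 's/0.5,(255/0.2,(255/;s/0.3,(0/0.1,(0/;s/0.1,(0,0/0.0,(0,0/' look.py; python3 go.py -89 -75 76; python3 look.py pics/l5.png 1
```

```text
t 8.4 boxTCP [-88.7 -75.9  80.8] F [0.1 0.5 0.5] gap -0.0 j [-0.55  0.08 -0.99  0.13  0.39  2.36]
rot units [-0.01  2.02  0.01] shift now-tool units [-0.07 -0.02  0.1 ] goal-tool [-0.09 -0.02  0.08]
```

View pics/l5.png

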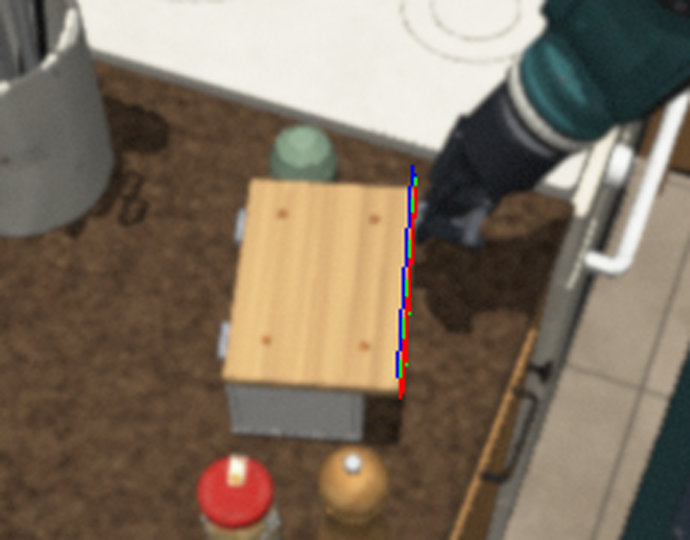

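The lid looks shut or nearly so, with no finger load left. I'll go on slowly down, then back off.

>>> play_rows:
  series:
    - {"travel":[-0.04,0,0.05],"angular":[0,0,0],"gripper":1}
    - {"travel":[-0.04,0,0.05],"angular":[0,0,0],"gripper":1}
    - {"travel":[-0.04,0,0.05],"angular":[0,0,0],"gripper":1}
    - {"travel":[-0.04,0,0.05],"angular":[0,0,0],"gripper":1}
    - {"travel":[-0.1,0,0],"angular":[0,0,0],"gripper":1}

```text
time: 8.95
ee_pos: [436.9, -60.9, 68.5]
orientation: [0.955, 0.143, 0.258, -0.039]
ft_force: [0.3, -0.4, 0.5]
finger_gap: -0.1
grip_force: 0.0
```

>>> play_rows:
  series:
    - {"travel":[-0.3,0,-0.2],"angular":[0,0,0],"gripper":1}
    - {"travel":[-0.4,0,-0.4],"angular":[0,0,0],"gripper":1}
    - {"travel":[-0.2,0,-0.7],"angular":[0,0,0],"gripper":1}
    - {"travel":[0,0,-0.8],"angular":[0,0,0],"gripper":1}
    - {"travel":[0,0,0],"angular":[0,0,0],"gripper":1}

```text
time: 9.45
ee_pos: [366.2, -83.5, 125.2]
orientation: [0.955, 0.143, 0.259, -0.038]
ft_force: [1.5, -0.1, 0.8]
finger_gap: -0.0
grip_force: 0.0
```

```bash
python3 go.py -150 -75 100; python3 look.py pics/l6.png
```

```text
t 9.45 boxTCP [-168.1  -76.7  125.2] F [ 1.5 -0.1  0.8] gap -0.0 j [-0.78 -0.1  -0.98  0.42  0.46  2.13]
rot units [0.01 2.01 0.01] shift now-tool units [ 0.07 -0.04  0.77] goal-tool [-0.11 -0.04  0.77]
```

View pics/l6.png

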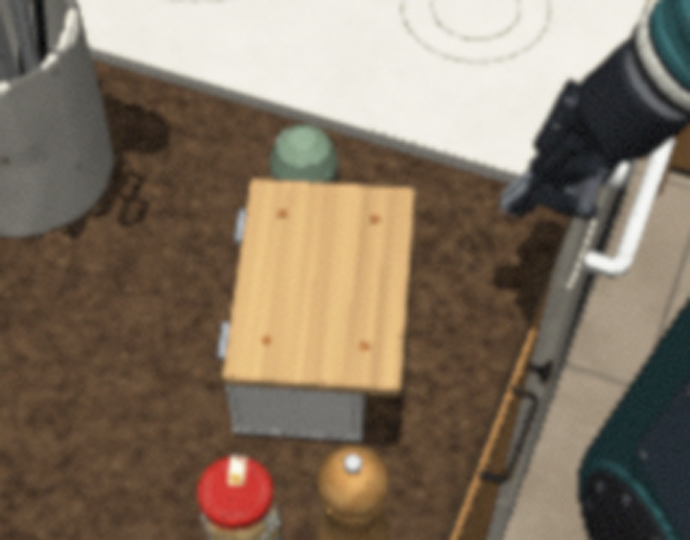

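The lid is shut (scene crop: free edge from 413,187 to 400,390, unchanged since the finger left). The finger is clear at (515,200), and the jar, mill and timer are where they stood.

```bash
python3 -c "
from bench import r
print(r.job_done())"
```

```text
the job is handed in; nothing more can be done
None
```

I drew the lid forward, caught it on the finger at about 0.85 rad, lowered it shut and handed the job in at about 9.5 s. No verdict came back. The lid looked shut in the last picture, and the force peaked at about 20 N in the readings while I tilted the tool.

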